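# Take the straining set apart and put the funnel away

## Task

The straining is done, so take the straining set apart from the top down: first lift the steel strainer out of the blue funnel and set it down upright, without dropping it, in the glass dish where it will be soaked; after that lift the funnel off the glass jar, stand it upright on its neck in the upper of the two stacked drawers, and slide that drawer fully shut. Leave the jar and the dish standing where they are, and do not disturb the lower drawer or the other things on the bench.

Things in the scene. Friction and masses are not known exactly. Their poses are not given: they have to be found in the camera images.
- strainer_center (a point): Centre (on the axis, half-way up) of the steel strainer, 120 g, 72 mm tall; z up. Perforated basket 30 mm deep, 48 mm across its flat bottom (36 mm below this point), 76 mm at its top, with a flange 98 mm across, 3 mm thick (underside 6 mm below this point) that rests loosely on the funnel's rim, the basket hanging inside. An arched handle rises above it.
- strainer_grip (a point): Middle of the strainer's black grip bar, 30 mm above the strainer's centre and 33 mm above its flange: 52 mm long along this point's x axis, 12 mm thick (y) and 12 mm high; free space under it and on both sides.
- funnel_center (a point): Centre (on the axis, half-way up) of the blue wide-neck funnel, 90 g, 66 mm tall; z up, x towards its grip tab. Rim 96 mm across; cone down to a ledge 77 mm across (underside 5 mm below this point) that rests on the jar's rim; below it a neck 54 mm across, 28 mm long, hangs loosely in the jar's mouth. It stands stably on the neck's flat end. Its tab starts roughly towards the robot.
- funnel_tab (a point): Middle of the funnel's grip tab, 70 mm from the funnel's axis along its x axis, 25 mm above the funnel's centre. The tab is a flat blue tongue 20 mm wide (along y) and 10 mm thick (z), sticking out from 48 to 88 mm from the axis; it can be pinched across its width from above. Same axes as the funnel.
- jar_center (a point): Centre (half-way up) of the open glass jar, loose, 400 g, 80 mm across, 110 mm tall, mouth 64 mm inside and 72 mm outside; z up. It stands on the bench, with the funnel on its rim.
- dish_floor (a point): Centre of the inner floor of the small clear glass dish, loose, 350 g: 124 mm across the rim, 28 mm tall, inner floor 5 mm above the bench and about 90 mm across; z up.
- upper_drawer (a joint): How far the upper drawer is pulled out, in m: 0 fully shut, 0.20 fully out (a stop). Starts partly open (0.05 to 0.09). It slides along the drawer stack's x axis, opening towards -x (towards the robot); takes about 3 N to move, stays where it is left, and has no catch.
- upper_front (a point): Middle of the top edge of the upper drawer's white front panel; moves with it. Panel 10 mm thick, 216 mm wide, 84 mm tall, top 190 mm above the bench; x points into the drawer (away from the robot), y along the panel, z up. Pinch it over the top edge or hook it from inside to pull, push its face to shut. A finger lip juts 17 mm from the face, 62 to 70 mm below this point.
- upper_floor (a point): Point on the upper drawer's inner floor, midway across it; moves with the drawer; 100 mm behind and 82 mm below the front panel's top-edge point, 108 mm above the bench. Same axes. Inside: 246 mm long in x (from -95 to +151 mm of this point), 196 mm wide in y; side walls 64 mm and front panel 82 mm high above the floor. Empty.
- housing_edge (a point): Middle of the top front edge of the fixed grey two-drawer housing, 196 mm above the bench. x points away from the robot: the housing reaches 280 mm behind this point, is 220 mm wide (y) and has stacking rails 5 mm high on top. A shut drawer's panel stands 10 mm proud of the front. The opening leaves 84 mm of height above the upper drawer's floor.
- lower_drawer (a joint): How far the lower drawer is pulled out, in m: 0 is shut, as it starts. Leave it.
- awl_mid (a point): Wooden-handled awl lying on the bench, 173 mm long, 28 mm thick; bystander.
- tweezers_mid (a point): Steel tweezers lying on the bench, 130 mm long, 9 mm high; bystander.
- jar_lid_mid (a point): Metal jar lid lying flat, 78 mm across, 16 mm high; bystander.
- succulent_mid (a point): Succulent in a terracotta pot, 78 mm across, pot 70 mm and all about 115 mm tall; bystander.
- sprayer_mid (a point): Green spray bottle, 68 mm across, 195 mm tall; bystander.
- brush_mid (a point): Small brush lying on the bench, 180 mm long; bystander.
Things that resemble listed ones, but are neither listed nor needed, are in the scene too. What is shaped like the part that bears strainer_center but yellow is not meant. Of the things shaped like the part that bears funnel_center, the blue one is meant.

How it is judged:
On the way, in this order (a step that is already met when the one before it is completed fails the run):
1. the strainer stands in the dish while the funnel still sits on the jar (horizontal distance between strainer_center and dish_floor below 0.035 m and z of strainer_center in the frame of dish_floor below 0.045 m and angle between strainer_center's own z axis and vertical below 0.2 rad and horizontal distance between funnel_center and jar_center below 0.015 m and z of funnel_center in the frame of jar_center below 0.07 m), for 0.2 s.
2. the funnel stands upright on the floor of the pulled-out upper drawer (x of funnel_center in the frame of upper_floor between -0.1 and 0.16 m and y of funnel_center in the frame of upper_floor between -0.1 and 0.1 m and z of funnel_center in the frame of upper_floor between 0.02 and 0.043 m and angle between funnel_center's own z axis and vertical below 0.15 rad and value of joint upper_drawer above 0.1 m), for 0.2 s.
At the end, for the whole second after the job is handed in: Strainer upright on the dish's floor (axes within 35 mm, lean under 0.2 rad); funnel upright on its neck on the upper drawer's floor (lean under 0.15 rad); upper drawer shut within 8 mm, lower within 20 mm; jar upright, jar and dish within 40 mm of their starts (horizontal distance between strainer_center and dish_floor below 0.035 m and z of strainer_center in the frame of dish_floor below 0.045 m and angle between strainer_center's own z axis and vertical below 0.2 rad and x of funnel_center in the frame of upper_floor between -0.1 and 0.16 m and y of funnel_center in the frame of upper_floor between -0.1 and 0.1 m and z of funnel_center in the frame of upper_floor between 0.02 and 0.043 m and angle between funnel_center's own z axis and vertical below 0.15 rad and value of joint upper_drawer below 0.008 m and value of joint lower_drawer below 0.02 m and angle between jar_center's own z axis and vertical below 0.1 rad and distance of each of jar_center, dish_floor from where it was at the start of the episode below 0.04 m); the robot touches nothing.
It fails at once if the strainer is dropped into the dish: let go and falling, touching nothing, more than 14 mm above the dish's floor (horizontal distance between strainer_center and dish_floor below 0.06 m and z of strainer_center in the frame of dish_floor above 0.05 m and contact force between strainer and anything else below 0.01 N).
It fails at once if the funnel is taken off the jar with the strainer still in it (z of funnel_center in the frame of jar_center above 0.085 m and distance between funnel_center and strainer_center below 0.06 m).
It fails at once if the jar is tipped, or the jar or the dish is moved more than 40 mm (angle between jar_center's own z axis and vertical above 0.3 rad or distance of any of jar_center, dish_floor from where it was at the start of the episode above 0.04 m).
It fails at once if the lower drawer is pulled open more than 20 mm (value of joint lower_drawer above 0.02 m).
It fails at once if another thing on the bench is moved more than 40 mm (distance of any of awl_mid, tweezers_mid, jar_lid_mid, succulent_mid, sprayer_mid, brush_mid from where it was at the start of the episode above 0.04 m).
It also fails if it takes over 72 s, if anything falls off the work surface, if the arm or the gripper's body presses on something with over 40 N, if the wrist force passes 120 N, or if a joint passes its speed limit or range.

## Robot

A 6-joint arm with a two-finger parallel gripper is mounted at the origin on the work surface. World frame = base frame: x ahead of the robot, y to its left, z up, the work surface at z = 0. Lengths are in m, angles in rad, forces in N, time in s.
With the tool pointing down it reaches from about 0.35 to 0.775 m from the base axis. Payload 5.5 kg.
Tool frame: the origin (TCP) lies midway between the tips of the shut fingers; the grasp point (between the pads) lies 19 mm behind it (ctrl.tcp_to_grasp is the distance from the TCP to the grasp point, in m); x points along the fingers, y is the direction in which the jaws open and shut, and the axes are right-handed (so a half turn about x gives the same grasp; the last joint's range is limited). The gripper opens to 85 mm and grips with 20 to 120 N. Pads are 22 mm wide; open, the fingers measure 114 mm over their backs; the gripper's body (76 mm by 85 mm) begins 54 mm behind the grasp point. The pads swing forward as they close: fully open they stand 13 mm farther back than shut.
Start: joints at [0.989, 0.313, 0.046, 1.304, 0, 1.431], TCP at [0.246, 0.52, 0.231] pointing down, gripper open.
Joint ranges: [-2.76, 2.76], [-0.86, 1.69], [-1.03, 1.26], [-2.2, 2.34], [-1.47, 1.5], [-3.14, 3.14]. Speed limits (rad/s): [2.57, 2.57, 3.14, 3.14, 3.14, 3.14].

## Interface

Orientations are given as a unit quaternion [w, x, y, z].
In Python, from cell import ctrl gives the robot as it stands.
- The arm moves only by the tool servo_tool, never from a script. Its argument "steps" is text: rows parted by semicolons, each of 5 numbers parted by spaces: the shift along the world's x, y, z in units of 50 mm (1.0 is 50 mm), then the turn about the world's z in units of 8 degrees (1.0 is 8 degrees), then the closure, from -1 (fully open) to 1 (shut). In form: x y z spin fingers; .... A call has 1 to 10 rows; each row is the pose to reach, as a shift and turn from the pose measured when the call began; what a row does not reach only later rows make up. A row lasts 1/8 s, in which the tool goes at most 62.5 mm and 10.7 degrees, less where a joint would pass 70% of its speed; a pose out of reach is approached as far as the arm can. A call with a gripper value outside its range is refused whole. The fingers move at their own pace and stop on an object; the grip force is fixed at half the most. Time passes only in rows, so rows that repeat a pose let the fingers close. It gives the time, the measured TCP pose, the force and the opening at its end, in the units of the state.
- ctrl.state(): the state, without advancing time (a new reading comes with each control period).
- ctrl.read_camera(name): name is "scene" or "side" or "wrist"; returns a dict with "img" (400x640x3 uint8, blue, green, red), "depth" (400x640 float32, m along the optical axis (not along the pixel's ray), 0 where there is no reading), "K" (3x3 intrinsics, pixels), "view" (4x4, takes a point from world to camera coordinates); the wrist camera has in their place "hand_eye" (4x4, takes a point from camera to tool coordinates, whose origin is the TCP and whose axes are the tool frame's). Camera axes: x right, y down, z forward; pixel columns grow to the right and rows downward; lengths in m; the calibration is good to about 2 mm. A picture is of the moment at which its call begins: read the wrist's pose just before it.
- ctrl.close_job(): hands the job in, once; it reports no verdict.
The state is a dict: "clock": time; "qpos": joint angles; "joint_velocities": joint speeds; "joint_efforts": joint torques, N m; "tool_pos": TCP position; "tool_rot": TCP orientation; "force": force on the tool from outside, world axes, zero at the start; "moment": the same for the moment, N m; "width": finger opening in m.
Only numpy, scipy, OpenCV 4.12 (cv2) and the standard library are available. Lean on these libraries where they do the work, as an engineer would, in place of code of your own. Each camera call takes 0.05 s, during which the arm holds its last target.

## Working session

There is one attempt and no reset: what is moved stays moved. The work goes in short steps, Python scripts to look and compute and a tool call to move; the robot and the scene stay as the last step left them, time stands still between calls to the robot, and variables do not carry over. Pictures are saved under pics/ and viewed, and the job is handed in when it is done.

Besides the shell and the picture viewer there is one more tool, called as name(argument=value, ...), one argument or row to a line, values as JSON. servo_tool: Moves the arm, as the interface text tells. Its arguments: {"type":"object","properties":{"steps":{"type":"string"}},"required":["steps"]}

```bash
ls; mkdir -p pics; cat > h.py <<'E'
import numpy as np, cv2
from cell import ctrl
def cam(n):
    s=ctrl.state(); d=ctrl.read_camera(n)
    if n=="wrist":
        from scipy.spatial.transform import Rotation as R
        q=s["tool_rot"]; T=np.eye(4); T[:3,:3]=R.from_quat([q[1],q[2],q[3],q[0]]).as_matrix(); T[:3,3]=s["tool_pos"]
        d["c2w"]=T@d["hand_eye"]
    else: d["c2w"]=np.linalg.inv(d["view"])
    return d
def cloud(d):
    K=d["K"];z=d["depth"];v,u=np.mgrid[0:z.shape[0],0:z.shape[1]]
    P=np.stack([(u-K[0,2])/K[0,0]*z,(v-K[1,2])/K[1,1]*z,z],-1)
    W=P@d["c2w"][:3,:3].T+d["c2w"][:3,3]; W[z==0]=np.nan
    return W
def pt(d,u,v,W=None):
    W=cloud(d) if W is None else W
    return np.round(W[v,u],4)
E
python3 - <<'E'
from h import *
print(ctrl.state(), ctrl.tcp_to_grasp)
for n in ["scene","side"]:
    d=cam(n); cv2.imwrite(f"pics/{n}0.png",d["img"]); np.savez(f"{n}0.npz",**d); print(n,d["c2w"].round(3).tolist())
E
```

```text
pics
{'clock': 0.0, 'qpos': array([9.89406030e-01, 3.14026347e-01, 4.49556822e-02, 1.30359179e+00,
       2.86545803e-05, 1.43119773e+00]), 'joint_velocities': array([ 0.00051597,  0.0008973 ,  0.00076018,  0.00026681, -0.00095489,
       -0.00024079]), 'joint_efforts': array([-4.33177929e-04, -4.80631614e+01,  2.98530453e+01,  1.93833903e-02,
       -2.83296185e-04, -5.50607453e-06]), 'tool_pos': array([0.24555988, 0.51935555, 0.23038458]), 'tool_rot': array([ 0.68968268,  0.15431592,  0.69016709, -0.15554351]), 'force': array([ 0.94463508, -0.204495  , -0.22554776]), 'moment': array([-0.02897305,  0.00740522,  0.00697238]), 'width': 0.08527922165038744} 0.0187
scene [[0.563, 0.699, -0.441, 1.137], [0.826, -0.482, 0.291, -0.366], [-0.009, -0.528, -0.849, 1.268], [0.0, 0.0, 0.0, 1.0]]
side [[-0.808, -0.466, 0.361, 0.002], [-0.589, 0.624, -0.513, 0.795], [0.014, -0.627, -0.779, 1.329], [0.0, 0.0, 0.0, 1.0]]
```

View pics/scene0.png

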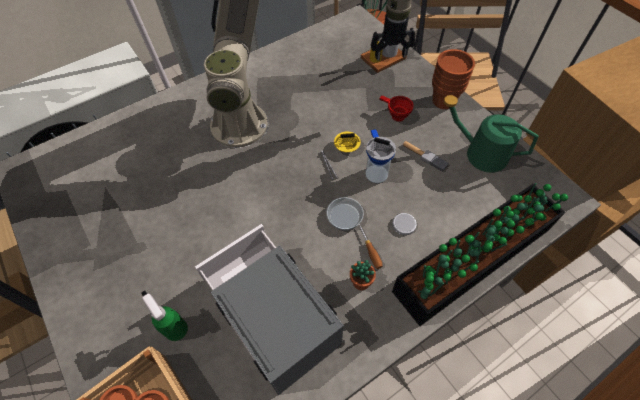

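View pics/side0.png

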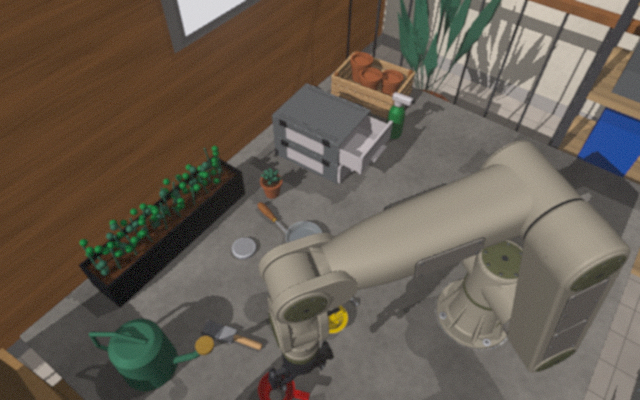

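```bash
python3 - <<'E'
from h import *
d=dict(np.load("scene0.npz")); W=cloud(d)
c=d["img"][90:290,300:460]; cv2.imwrite("pics/c1.png",cv2.resize(c,None,fx=3,fy=3,interpolation=cv2.INTER_CUBIC)[:600])
for n,(u,v) in dict(str=(380,150),yel=(347,142),red=(400,108),dish=(345,213),lid=(404,224),tw=(327,162),brush=(430,155),awl=(370,245),succ=(362,270),spr=(170,320),hous=(270,300),front=(240,250),tab=(375,134)).items(): print(n,pt(d,u,v,W))
E
```

```text
str [0.4816 0.3047 0.1185]
yel [0.3166 0.2922 0.0057]
red [0.3047 0.5573 0.0195]
dish [0.563  0.105  0.0046]
lid [0.7143 0.2342 0.0207]
tw [0.3489 0.1785 0.0019]
brush [0.5475 0.4965 0.021 ]
awl [0.7143 0.0927 0.028 ]
succ [ 0.7936 -0.0065  0.1141]
spr [ 0.6238 -0.5181  0.1307]
hous [ 0.7511 -0.2762  0.1976]
front [ 0.5531 -0.267   0.1399]
tab [0.431  0.3199 0.142 ]
```

View pics/c1.png

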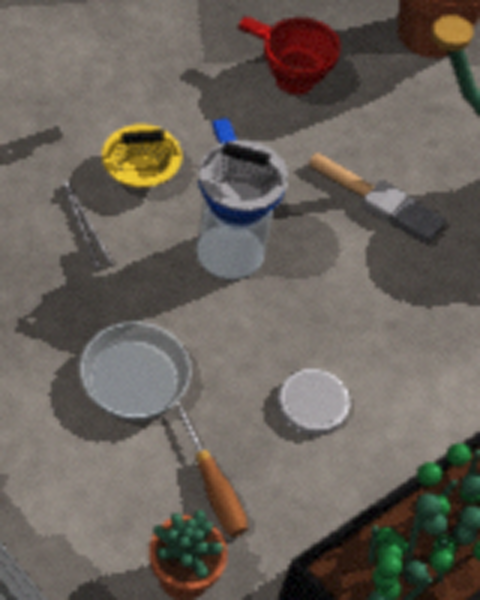

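Candidates at pixels: steel strainer (380,152) on blue funnel, versus yellow strainer (347,142); blue funnel (380,158), versus red (400,108). I choose the steel and blue ones at the jar; the dish is at (345,213). Now precise fits.

```bash
python3 - <<'E'
from h import *
from scipy.optimize import least_squares
d=dict(np.load("scene0.npz")); W=cloud(d); im=d["img"]
hsv=cv2.cvtColor(im,cv2.COLOR_BGR2HSV)
V,U=np.mgrid[0:400,0:640]
roi=(U>355)&(U<405)&(V>120)&(V<190)
P=W[roi]; I=hsv[roi]; 
print("top hist",np.histogram(P[:,2],bins=np.arange(0,.22,.01)))
fl=P[(P[:,2]>.146)&(P[:,2]<.158)]; 
blue=(I[:,0]>100)&(I[:,0]<125)&(I[:,1]>150)
print(len(fl),blue.sum())
f=lambda p:np.hypot(fl[:,0]-p[0],fl[:,1]-p[1])-p[2]
r=least_squares(f,[.46,.31,.045],loss="soft_l1",f_scale=.003); print("flange",r.x, fl.mean(0))
g=P[(P[:,2]>.182)]; print("grip",len(g),g.mean(0),g.min(0),g.max(0)); 
c=g[:,:2]-g[:,:2].mean(0); u,s,vt=np.linalg.svd(c,full_matrices=False); print(vt, s, [ (c@vt[0]).min(),(c@vt[0]).max(),(c@vt[1]).min(),(c@vt[1]).max()])
B=P[blue]; t=B[np.hypot(B[:,0]-r.x[0],B[:,1]-r.x[1])>.055]; print("tab",len(t),t.mean(0),t.min(0),t.max(0), np.degrees(np.arctan2(*(t.mean(0)[:2]-r.x[:2])[::-1])))
# dish: rim z .028
roi=(U>320)&(U<370)&(V>190)&(V<232); P=W[roi]
fl=P[(P[:,2]>.021)&(P[:,2]<.032)]
f=lambda p:np.hypot(fl[:,0]-p[0],fl[:,1]-p[1])-p[2]
r=least_squares(f,[.55,.1,.06],loss="soft_l1",f_scale=.003); print("dish",len(fl),r.x)
# drawers
roi=(U>190)&(U<345)&(V>220)&(V<385); P=W[roi]
top=P[(P[:,2]>.192)&(P[:,2]<.199)]; rect=cv2.minAreaRect(top[:,:2].astype(np.float32)*1000); print("housing",rect, cv2.boxPoints(rect))
fr=P[(P[:,2]>.183)&(P[:,2]<.1925)&(P[:,0]<.62)]; rect=cv2.minAreaRect(fr[:,:2].astype(np.float32)*1000); print("front",len(fr),rect,cv2.boxPoints(rect))
E
```

```text
top hist (array([1099,   43,   49,   66,   44,   40,   46,   33,   66,   52,   26,
         73,  103,  108,  185,  128,    5,   18,   53,   19,    0]), array([0.  , 0.01, 0.02, 0.03, 0.04, 0.05, 0.06, 0.07, 0.08, 0.09, 0.1 ,
       0.11, 0.12, 0.13, 0.14, 0.15, 0.16, 0.17, 0.18, 0.19, 0.2 , 0.21]))
231 103
flange [0.49271269 0.29466949 0.04443322] [0.49459685 0.29017282 0.15052947]
grip 64 [0.4940805  0.29192192 0.18817922] [0.47174374 0.27403243 0.18224181] [0.51702592 0.31059598 0.19339935]
[[ 0.81976247  0.57270368]
 [ 0.57270368 -0.81976247]] [0.12112482 0.0296696 ] [np.float64(-0.02506715880266431), np.float64(0.027926057251348464), np.float64(-0.010855783179309216), np.float64(0.006214373832268885)]
tab 36 [0.42595715 0.31886333 0.14479216] [0.41140873 0.30589652 0.1372063 ] [0.4400981  0.33195995 0.15103347] 160.0782396331637
dish 177 [0.57199508 0.09610337 0.05860745]
housing ((731.2603759765625, -278.2198486328125), (369.5379638671875, 230.0858917236328), 3.4664011001586914) [[ 539.87354 -174.55911]
 [ 553.7853  -404.22403]
 [ 922.6472  -381.88058]
 [ 908.7355  -152.21567]]
front 303 ((549.7942504882812, -288.5936279296875), (13.874112129211426, 214.4387664794922), 3.1336445808410645) [[ 537.0064  -181.91377]
 [ 548.7287  -396.03192]
 [ 562.5821  -395.2735 ]
 [ 550.8598  -181.15533]]
```

```bash
cat >> h.py <<'E'
from scipy.spatial.transform import Rotation as R
def st():
    s=ctrl.state(); q=s["tool_rot"]; M=R.from_quat([q[1],q[2],q[3],q[0]]).as_matrix()
    print("t",round(s["clock"],2),"pos",s["tool_pos"].round(4),"jawyaw",np.degrees(np.arctan2(M[1,1],M[0,1])).round(1),"ax",M[:,0].round(3),"F",s["force"].round(1),"w",round(s["width"],4),"q",s["qpos"].round(2))
    return s
E
python3 - <<'E'
from h import *
s=st()
p=s["tool_pos"]; print((np.array([.494,.2915,.165])-p)/.05)
d=cam("wrist"); cv2.imwrite("pics/w0.png",d["img"]); print(d["hand_eye"].round(3))
d=dict(np.load("scene0.npz")); W=cloud(d); P=W[220:385,190:345].reshape(-1,3)
t=P[(P[:,2]>.1945)&(P[:,2]<.204)]; e=np.radians(3.13); x=t[:,:2]@[np.cos(e),np.sin(e)]; y=t[:,:2]@[-np.sin(e),np.cos(e)]
print(np.percentile(x,[0,.5,2,98,99.5]),np.percentile(y,[.5,99.5])); print(np.histogram(x,bins=np.arange(.5,.95,.02)))
E
```

```text
t 0.1 pos [0.2456 0.5194 0.2305] jawyaw 64.7 ax [-0.001 -0.001 -1.   ] F [-0.3 -0.2 -0.1] w 0.0852 q [ 0.99  0.31  0.05  1.3  -0.    1.43]
[ 4.96820923 -4.55826065 -1.30991998]
[[ 0.    -0.285  0.958 -0.142]
 [ 1.    -0.001 -0.    -0.   ]
 [ 0.001  0.958  0.285 -0.073]
 [ 0.     0.     0.     1.   ]]
[0.53489663 0.62105674 0.62643886 0.89490492 0.89808046] [-0.42861852 -0.20726626]
(array([  0,   1,   0,   0,   0,  11, 389, 423, 456, 452, 456, 436, 471,
       504, 493, 502, 509, 569, 568, 534,   0,   0]), array([0.5 , 0.52, 0.54, 0.56, 0.58, 0.6 , 0.62, 0.64, 0.66, 0.68, 0.7 ,
       0.72, 0.74, 0.76, 0.78, 0.8 , 0.82, 0.84, 0.86, 0.88, 0.9 , 0.92,
       0.94]))
```

servo_tool(
  steps="1.2 -1.1 0.6 1.2 -1; 2.4 -2.2 0.6 2.4 -1; 3.4 -3.1 0.6 3.6 -1; 4.2 -3.8 0.6 4.8 -1; 4.7 -4.3 0.6 6.0 -1; 4.97 -4.56 0.6 7.2 -1; 4.97 -4.56 0.6 7.54 -1; 4.97 -4.56 0.6 7.54 -1; 4.97 -4.56 0.6 7.54 -1",
)

```text
clock: 1.27
tool_pos: [0.4938, 0.2917, 0.2605]
tool_rot: [0.674, -0.213, 0.674, 0.212]
force: [0.3, -0.0, 0.3]
width: 0.0853
```

```bash
python3 - <<'E'
from h import *
s=st(); d=cam("wrist"); np.savez("w1.npz",**d); W=cloud(d); im=d["img"].copy()
P=W.reshape(-1,3); m=(P[:,2]>.183)&(P[:,2]<.2)&(np.hypot(P[:,0]-.494,P[:,1]-.2915)<.06); g=P[m]
print("grip",len(g),g.mean(0),g.min(0),g.max(0)); 
r=cv2.minAreaRect(g[:,:2].astype(np.float32)*1000); print(r)
m=(P[:,2]>.146)&(P[:,2]<.156)&(np.hypot(P[:,0]-.494,P[:,1]-.2915)<.09);g=P[m]; print(len(g), g.min(0),g.max(0))
(c,rr)=cv2.minEnclosingCircle(g[:,:2].astype(np.float32)*1000); print(c,rr)
cv2.imwrite("pics/w1.png",im)
E
```

```text
t 1.27 pos [0.4938 0.2917 0.2605] jawyaw 125.0 ax [ 0.    -0.001 -1.   ] F [ 0.3 -0.   0.3] w 0.0853 q [ 0.39  0.3   0.11  1.37 -0.   -0.22]
grip 1215 [0.48976883 0.29203214 0.18903623] [0.46661069 0.2747     0.18301565] [0.5158903  0.31150615 0.19133981]
((491.415771484375, 293.0108337402344), (60.444637298583984, 11.511810302734375), 35.46684265136719)
5106 [0.41212448 0.24469736 0.14600473] [0.54015143 0.34187936 0.1559608 ]
(474.1443786621094, 301.1565856933594) 67.67294311523438
```

View pics/w1.png

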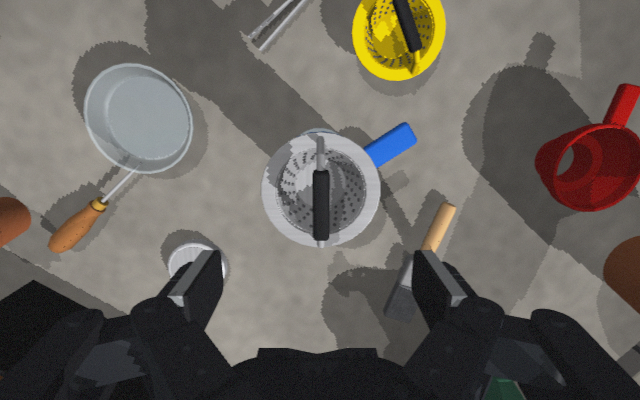

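servo_tool(
  steps="-0.03 0.02 -0.8 0 -1; -0.03 0.02 -1.5 0 -1; -0.03 0.02 -1.9 0 -1; -0.03 0.02 -1.9 0 -1; -0.03 0.02 -1.9 0 0; -0.03 0.02 -1.9 0 1; -0.03 0.02 -1.9 0 1; -0.03 0.02 -1.9 0 1; -0.03 0.02 -1.9 0 1; -0.03 0.02 -1.9 0 1",
)

```text
clock: 2.58
tool_pos: [0.4924, 0.2932, 0.166]
tool_rot: [0.675, -0.213, 0.674, 0.212]
force: [-1.3, 1.4, 4.0]
width: 0.0107
```

servo_tool(
  steps="0 0 0 0 1; 0 0 0 0 1",
)

```text
clock: 2.82
tool_pos: [0.4923, 0.2932, 0.1661]
tool_rot: [0.675, -0.213, 0.674, 0.212]
force: [-0.9, 0.3, 2.6]
width: 0.0104
```

servo_tool(
  steps="0 0 0.3 0 1; 0 0 0.7 0 1; 0 0 1.2 0 1; 0 0 1.6 0 1; 0.2 -0.5 1.6 0 1; 0.5 -1.3 1.6 0 1; 0.9 -2.3 1.6 0 1; 1.3 -3.2 1.6 0 1; 1.6 -3.9 1.6 0 1; 1.6 -3.9 1.6 0 1",
)

```text
clock: 4.08
tool_pos: [0.5734, 0.0954, 0.2463]
tool_rot: [0.675, -0.212, 0.675, 0.211]
force: [-0.5, -0.4, -0.5]
width: 0.0108
```

```bash
python3 - <<'E'
from h import *
s=st(); d=cam("wrist"); W=cloud(d); np.savez("w2.npz",**d); cv2.imwrite("pics/w2.png",d["img"])
d=cam("scene"); cv2.imwrite("pics/s2.png",cv2.resize(d["img"][90:290,300:460],None,fx=3,fy=3))
E
```

```text
t 4.08 pos [0.5734 0.0954 0.2463] jawyaw 124.8 ax [ 0.001 -0.001 -1.   ] F [-0.5 -0.4 -0.5] w 0.0108 q [ 0.03  0.32  0.09  1.34 -0.   -0.58]
```

View pics/w2.png

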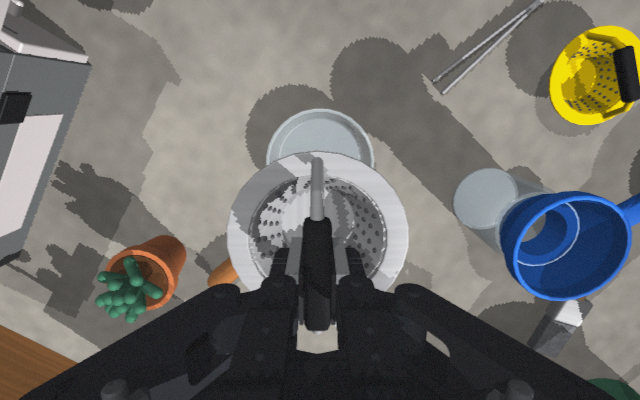

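View pics/s2.png

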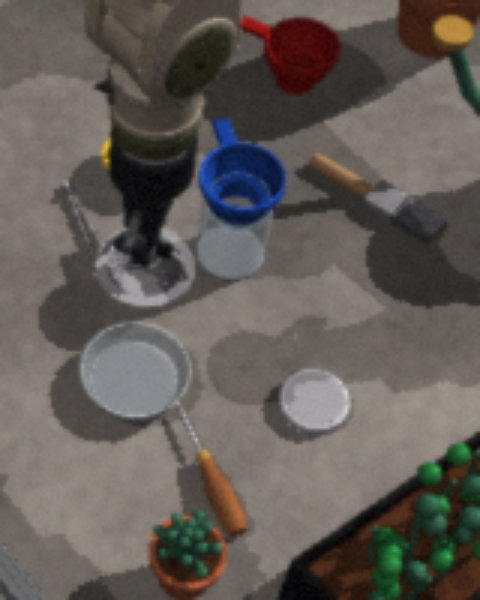

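Strainer held level, flange at (318,230) in the wrist view, dish peeking out at (320,140); funnel (575,245) still on the jar. Quick fit of the flange, dish and funnel centres.

```bash
cat >> h.py <<'E'
from scipy.optimize import least_squares
def circ(P,zlo,zhi,c,rmin,rmax,n=""):
    P=P.reshape(-1,3); h=np.hypot(P[:,0]-c[0],P[:,1]-c[1]); q=P[(P[:,2]>zlo)&(P[:,2]<zhi)&(h>rmin)&(h<rmax)]
    r=least_squares(lambda p:np.hypot(q[:,0]-p[0],q[:,1]-p[1])-p[2],[*c,(rmin+rmax)/2],loss="soft_l1",f_scale=.002)
    print(n,len(q),"c",r.x.round(4),"z",np.median(q[:,2]).round(4),"rms",np.sqrt(np.median(r.fun**2)).round(4)); return r.x,q
E
python3 - <<'E'
from h import *
d=dict(np.load("w2.npz")); W=cloud(d)
circ(W,.218,.245,(.573,.095),.036,.056,"flange")
x,q=circ(W,.218,.245,(.573,.095),.036,.056); A=np.c_[q[:,:2],np.ones(len(q))]; print("plane",np.linalg.lstsq(A,q[:,2],rcond=None)[0])
circ(W,.02,.034,(.572,.096),.05,.07,"dish rim")
circ(W,.14,.156,(.492,.292),.04,.052,"funnel rim")
hsv=cv2.cvtColor(d["img"],cv2.COLOR_BGR2HSV); b=(hsv[...,0]>100)&(hsv[...,0]<125)&(hsv[...,1]>150)
s=dict(np.load("scene0.npz")); circ(cloud(s),.024,.032,(.572,.096),.05,.07,"dish rim scene")
w=dict(np.load("w1.npz")); Ww=cloud(w); circ(Ww,.024,.032,(.572,.096),.05,.07,"dish rim w1")
circ(Ww,.147,.155,(.492,.292),.036,.052,"flange w1")
E
```

```text
flange 8409 c [0.5721 0.0946 0.0424] z 0.2309 rms 0.0031
 8409 c [0.5721 0.0946 0.0424] z 0.2309 rms 0.0031
plane [-0.01219598 -0.00726641  0.2383605 ]
dish rim 933 c [0.5691 0.0957 0.0582] z 0.027 rms 0.0014
funnel rim 3256 c [0.492  0.2919 0.0457] z 0.1465 rms 0.0009
dish rim scene 137 c [0.5716 0.0961 0.0589] z 0.027 rms 0.0013
dish rim w1 1533 c [0.5687 0.0964 0.059 ] z 0.0271 rms 0.0011
flange w1 4600 c [0.4914 0.2928 0.0428] z 0.1506 rms 0.0031
```

servo_tool(
  steps="-0.04 0.02 -0.7 0 1; -0.04 0.02 -1.6 0 1; -0.04 0.02 -2.5 0 1; -0.04 0.02 -3.1 0 1; -0.04 0.02 -3.5 0 1; -0.04 0.02 -3.7 0 1; -0.04 0.02 -3.8 0 1; -0.04 0.02 -3.84 0 1; -0.04 0.02 -3.84 0 1",
)

```text
clock: 5.3
tool_pos: [0.5708, 0.0989, 0.055]
tool_rot: [0.675, -0.213, 0.674, 0.212]
force: [0.3, -0.1, -0.7]
width: 0.0111
```

servo_tool(
  steps="0 0 -0.03 0 1; 0 0 -0.05 0 1; 0 0 -0.05 0 1",
)

```text
clock: 5.68
tool_pos: [0.5712, 0.0989, 0.053]
tool_rot: [0.675, -0.213, 0.674, 0.212]
force: [-0.1, 0.4, 2.3]
width: 0.0109
```

Contact (2–3 N). A touch further, then open.

servo_tool(
  steps="0 0 -0.02 0 1; 0 0 -0.02 0 0.6; 0 0 -0.02 0 0; 0 0 -0.02 0 -0.5; 0 0 0 0 -0.5; 0 0 0 0 -0.5",
)

```text
clock: 6.42
tool_pos: [0.5712, 0.0989, 0.0531]
tool_rot: [0.675, -0.213, 0.674, 0.212]
force: [1.1, -0.0, 0.7]
width: 0.0638
```

```bash
python3 - <<'E'
from h import *
s=st(); d=cam("wrist"); W=cloud(d); np.savez("w3.npz",**d); cv2.imwrite("pics/w3.png",d["img"])
E
```

```text
t 6.42 pos [0.5712 0.0989 0.0531] jawyaw 125.0 ax [ 0.003 -0.    -1.   ] F [ 1.1 -0.   0.7] w 0.0638 q [ 0.03  0.43 -0.24  0.9  -0.   -0.58]
```

View pics/w3.png

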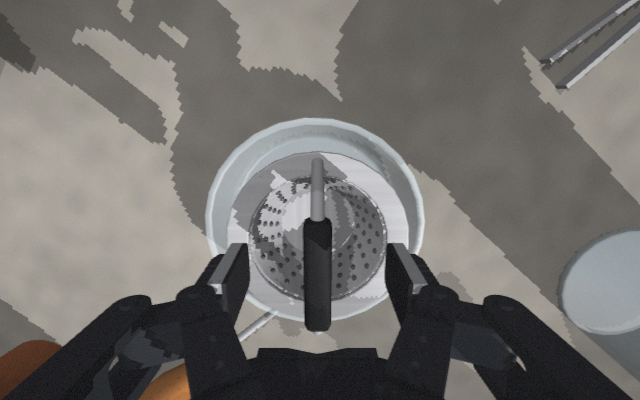

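The picture shows the strainer flange (315,230) level inside the dish rim; bar free between pads. Retreat and head to the drawer front.

servo_tool(
  steps="0 0 0.3 0 -0.7; 0 0 1.2 0 -1; 0 -0.3 2.4 0 -1; 0 -1.3 3.6 1.2 -1; -0.1 -2.5 3.9 2.5 -1; -0.2 -3.7 3.9 3.8 -1; -0.3 -4.9 3.9 5.1 -1; -0.4 -6.1 3.9 6.4 -1; -0.42 -7.2 3.9 7.26 -1; -0.42 -7.75 3.9 7.26 -1",
)

```text
clock: 7.72
tool_pos: [0.5497, -0.2916, 0.2493]
tool_rot: [-0.488, 0.513, -0.486, -0.512]
force: [-0.3, -0.8, 0.1]
width: 0.0856
```

servo_tool(
  steps="0 0 0 0 -1; 0 0 0 0 -1",
)

```text
clock: 7.98
tool_pos: [0.5495, -0.2914, 0.25]
tool_rot: [-0.488, 0.513, -0.486, -0.512]
force: [0.2, 0.0, 0.9]
width: 0.0856
```

```bash
python3 - <<'E'
from h import *
s=st(); d=cam("wrist"); W=cloud(d); np.savez("w4.npz",**d); cv2.imwrite("pics/w4.png",d["img"])
P=W.reshape(-1,3); e=np.radians(3.13)
f=P[(P[:,2]>.184)&(P[:,2]<.193)&(P[:,0]<.59)&(P[:,0]>.5)]; print(len(f),cv2.minAreaRect(f[:,:2].astype(np.float32)*1000))
x=f[:,:2]@[np.cos(e),np.sin(e)]; print(np.percentile(x,[2,10,50,90,98]))
d=cam("scene"); np.savez("s4.npz",**d); W=cloud(d); cv2.imwrite("pics/s4.png",d["img"])
circ(W,.146,.153,(.492,.292),.03,.055,"funnel"); circ(W,.034,.044,(.57,.098),.03,.052,"strainer fl"); circ(W,.024,.032,(.571,.096),.05,.07,"dish")
E
```

```text
t 7.97 pos [ 0.5495 -0.2914  0.25  ] jawyaw -177.1 ax [ 0.003  0.001 -1.   ] F [0.2 0.  0.9] w 0.0856 q [-0.62  0.4   0.22  1.39  0.   -2.24]
4632 ((547.20947265625, -289.3619079589844), (10.027410507202148, 215.680419921875), 3.1556613445281982)
[0.52582293 0.52662481 0.53066229 0.53459399 0.53539759]
funnel 82 c [0.4942 0.2928 0.0458] z 0.1481 rms 0.0013
strainer fl 224 c [0.5737 0.0991 0.0428] z 0.0374 rms 0.0032
dish 129 c [0.5717 0.0962 0.0591] z 0.027 rms 0.0013
```

View pics/w4.png

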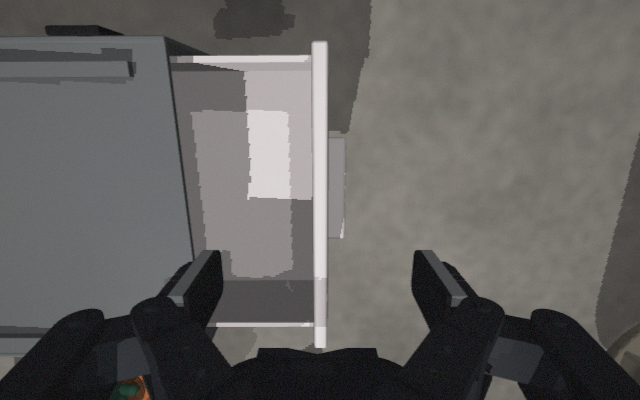

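View pics/s4.png

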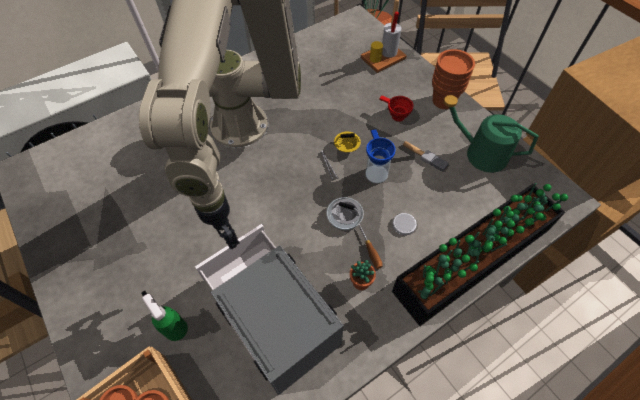

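The wrist view shows the panel top edge (320,195) between the pads, clear of the housing edge at (185,200).

servo_tool(
  steps="-0.04 0.03 -0.7 0 -0.6; -0.04 0.03 -1.4 0 -0.4; -0.04 0.03 -1.8 0 -0.4; -0.04 0.03 -1.8 0 -0.4; -0.04 0.03 -1.8 0 1; -0.04 0.03 -1.8 0 1; -0.04 0.03 -1.8 0 1; -0.04 0.03 -1.8 0 1; -0.04 0.03 -1.8 0 1",
)

```text
clock: 9.2
tool_pos: [0.5483, -0.2891, 0.1613]
tool_rot: [-0.488, 0.514, -0.485, -0.512]
force: [0.0, 1.0, 5.3]
width: 0.0089
```

servo_tool(
  steps="-0.2 -0.01 0 0 1; -0.5 -0.03 0 0 1; -0.9 -0.05 0 0 1; -1.3 -0.07 0 0 1; -1.7 -0.09 0 0 1; -2.0 -0.11 0 0 1; -2.1 -0.115 0 0 1; -2.1 -0.115 0 0 1",
)

```text
clock: 10.2
tool_pos: [0.442, -0.2951, 0.1613]
tool_rot: [-0.487, 0.514, -0.486, -0.512]
force: [-2.1, -2.5, 1.4]
width: 0.0092
```

servo_tool(
  steps="0 0 0 0 0.5; 0 0 0 0 -0.4; 0 0 0 0 -0.4; 0 0 0.4 0 -0.4; 0 0 1.2 0 -0.4; 0 0 2.2 0 -0.4; 0 0 2.2 0 -1",
)

```text
clock: 11.08
tool_pos: [0.444, -0.2964, 0.2756]
tool_rot: [-0.487, 0.517, -0.486, -0.509]
force: [-0.3, -0.9, 0.3]
width: 0.076
```

```bash
python3 - <<'E'
from h import *
s=st(); d=cam("wrist"); W=cloud(d); np.savez("w5.npz",**d); cv2.imwrite("pics/w5.png",d["img"])
P=W.reshape(-1,3); e=np.radians(3.13)
f=P[(P[:,2]>.184)&(P[:,2]<.193)&(P[:,0]<.49)&(P[:,0]>.39)]; print(len(f),cv2.minAreaRect(f[:,:2].astype(np.float32)*1000))
f=f[:,:2]@[np.cos(e),np.sin(e)]; print(np.percentile(f,[2,50,98]))
t=np.array([.426,.319]);print((np.array([.494,.292])+.07*np.array([np.cos(np.radians(158)),np.sin(np.radians(158))])))
# tab from w1
w=dict(np.load("w2.npz")); Ww=cloud(w); hsv=cv2.cvtColor(w["img"],cv2.COLOR_BGR2HSV); b=(hsv[...,0]>100)&(hsv[...,0]<125)&(hsv[...,1]>150)
w=dict(np.load("w1.npz")); Ww=cloud(w); hsv=cv2.cvtColor(w["img"],cv2.COLOR_BGR2HSV); b=(hsv[...,0]>100)&(hsv[...,0]<125)&(hsv[...,1]>150)&(Ww[...,2]>.138)&(Ww[...,2]<.15)
T=Ww[b]; h=np.hypot(T[:,0]-.493,T[:,1]-.292); T=T[(h>.052)&(h<.1)]; r=cv2.minAreaRect(T[:,:2].astype(np.float32)*1000); print(len(T),T.mean(0),r, T[:,2].max())
v=T[:,:2].mean(0)-[.493,.292]; print(np.degrees(np.arctan2(v[1],v[0])),np.hypot(*v))
E
```

```text
t 11.07 pos [ 0.444  -0.2964  0.2756] jawyaw -177.0 ax [ 0.009 -0.005 -1.   ] F [-0.3 -0.9  0.3] w 0.076 q [-0.74  0.21  0.02  1.37  0.   -2.36]
3781 ((441.5623474121094, -295.06988525390625), (10.018003463745117, 215.31439208984375), 3.1592369079589844)
[0.41995617 0.42478335 0.4295831 ]
[0.42909713 0.31822246]
1158 [0.42754916 0.31796054 0.14446964] ((427.7275085449219, 318.578857421875), (19.82329559326172, 38.230079650878906), 68.6721420288086) 0.147099866932199
158.3646549817156 0.07041137178290005
```

servo_tool(
  steps="0 1.2 0.2 -1.3 -1; 0 2.4 0.2 -2.6 -1; 0 3.6 0.2 -3.9 -1; 0 4.8 0.2 -5.2 -1; 0 6 0.2 -6.5 -1; 0 7.2 0.2 -7.8 -1; 0 8.4 0.2 -9.1 -1; -0.1 9.5 0.2 -10.4 -1; -0.2 10.5 0.2 -11.7 -1; -0.3 11.3 0.2 -13 -1",
)

```text
clock: 12.38
tool_pos: [0.43, 0.2509, 0.2817]
tool_rot: [0.705, 0.006, 0.709, -0.01]
force: [1.4, 0.3, 0.4]
width: 0.0851
```

```bash
python3 - <<'E'
from h import *
s=st(); d=cam("wrist"); W=cloud(d); cv2.imwrite("pics/w6.png",d["img"])
circ(W,.144,.152,(.493,.292),.035,.055,"rim")
hsv=cv2.cvtColor(d["img"],cv2.COLOR_BGR2HSV); b=(hsv[...,0]>100)&(hsv[...,0]<125)&(hsv[...,1]>150)&(W[...,2]>.138)&(W[...,2]<.15)
T=W[b]; h=np.hypot(T[:,0]-.493,T[:,1]-.292); T=T[(h>.052)&(h<.1)]
print(len(T)); 
if len(T)>20: print(T.mean(0),cv2.minAreaRect(T[:,:2].astype(np.float32)*1000))
print((np.array([.4277,.3185,.121])-s["tool_pos"])/.05)
E
```

```text
t 12.38 pos [0.43   0.2509 0.2817] jawyaw 88.7 ax [-0.006 -0.007 -1.   ] F [1.4 0.3 0.4] w 0.0851 q [ 0.37  0.16 -0.03  1.39 -0.    0.39]
rim 1484 c [0.4905 0.2931 0.0457] z 0.1473 rms 0.0011
935
[0.42681129 0.31797249 0.14435921] ((427.6226806640625, 318.4897766113281), (20.048507690429688, 38.68724060058594), 68.43354797363281)
[-0.04613806  1.352228   -3.21417955]
```

View pics/w6.png

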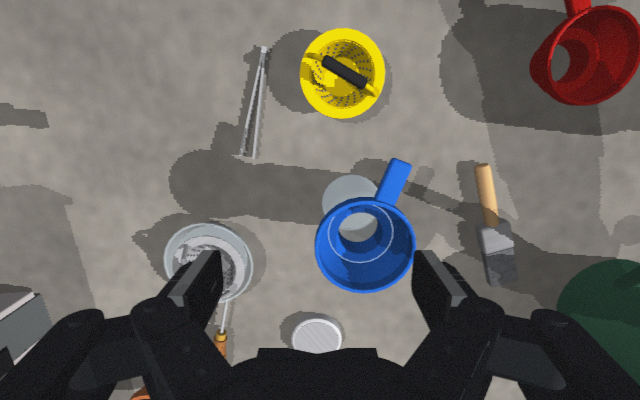

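The blue funnel (365,240) sits on the jar with its tab at (395,182). Move over the tab and descend.

servo_tool(
  steps="-0.04 0.7 0 -1.3 -1; -0.04 1.35 0 -2.5 -1; -0.04 1.35 -0.8 -2.53 -1; -0.04 1.35 -1.8 -2.53 -1; -0.04 1.35 -2.7 -2.53 -0.8; -0.04 1.35 -3.2 -2.53 -0.7; -0.04 1.35 -3.2 -2.53 -0.6; -0.04 1.35 -3.2 -2.53 -0.6",
)

```text
clock: 13.42
tool_pos: [0.4271, 0.3239, 0.1219]
tool_rot: [0.692, 0.133, 0.697, -0.134]
force: [-0.4, -0.1, 0.6]
width: 0.0681
```

```bash
python3 - <<'E'
from h import *
s=st(); d=cam("wrist"); W=cloud(d); cv2.imwrite("pics/w7.png",d["img"])
E
```

```text
t 13.43 pos [0.4271 0.3239 0.1219] jawyaw 68.3 ax [-0.007 -0.    -1.   ] F [-0.4 -0.1  0.6] w 0.0681 q [ 0.5   0.3  -0.25  1.03  0.    0.88]
```

View pics/w7.png

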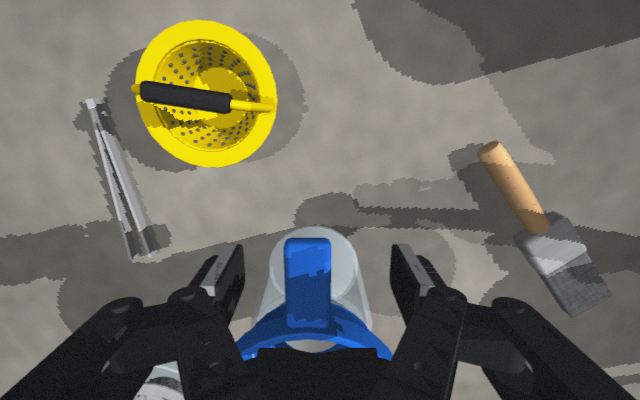

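Tab (308,270) sits slightly left of jaw centre (317); shift −5 mm in y and close.

servo_tool(
  steps="0.01 -0.1 0 0 -0.6; 0.01 -0.1 0 0 -0.6; 0.01 -0.1 0 0 0; 0.01 -0.1 0 0 1; 0.01 -0.1 0 0 1; 0.01 -0.1 0 0 1; 0.01 -0.1 0 0 1; 0.01 -0.1 0 0 1",
)

```text
clock: 14.48
tool_pos: [0.4281, 0.3193, 0.1226]
tool_rot: [0.693, 0.133, 0.696, -0.133]
force: [-1.1, -1.0, 1.8]
width: 0.0187
```

servo_tool(
  steps="0 0 0.15 0 1; 0 0 0.4 0 1; 0 0 0.7 0 1; 0 0 1.2 0 1; 0 0 1.8 0 1; 0 0 2.4 0 1; 0 0 2.9 0 1; 0 0 3.0 0 1; 0 0 3.0 0 1",
)

```text
clock: 15.6
tool_pos: [0.4281, 0.3193, 0.2727]
tool_rot: [0.693, 0.133, 0.696, -0.133]
force: [0.4, -0.1, -1.5]
width: 0.0188
```

```bash
python3 - <<'E'
from h import *
s=st(); d=cam("wrist"); W=cloud(d); cv2.imwrite("pics/w8.png",d["img"])
d=cam("scene"); W=cloud(d); cv2.imwrite("pics/s8.png",cv2.resize(d["img"][60:260,260:460],None,fx=3,fy=3))
P=W.reshape(-1,3)
x,q=circ(W,.275,.32,(.495,.292),.02,.06,"rim")
A=np.c_[q[:,:2],np.ones(len(q))]
E
```

```text
t 15.6 pos [0.4281 0.3193 0.2727] jawyaw 68.3 ax [-0.005  0.001 -1.   ] F [ 0.4 -0.1 -1.5] w 0.0188 q [0.49 0.23 0.03 1.38 0.   0.87]
rim 396 c [0.494  0.2926 0.0452] z 0.29 rms 0.0016
```

View pics/s8.png

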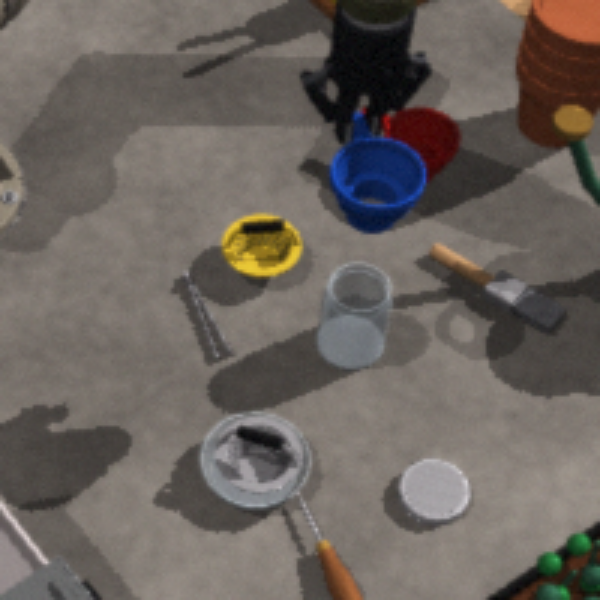

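View pics/w8.png

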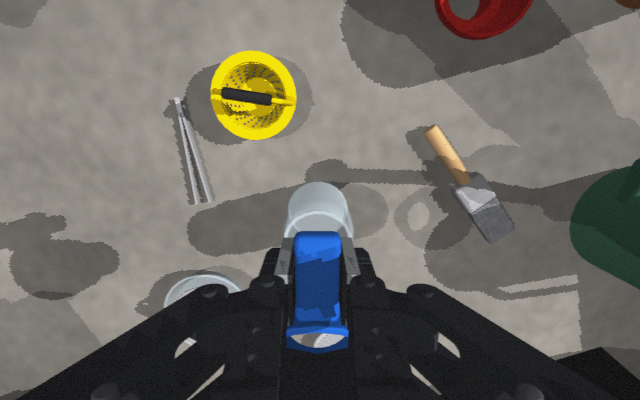

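Funnel is in the grip (378,180), the jar still upright (355,315). Check tilt of the held funnel.

```bash
python3 - <<'E'
from h import *
d=cam("scene"); W=cloud(d)
hsv=cv2.cvtColor(d["img"],cv2.COLOR_BGR2HSV); b=(hsv[...,0]>100)&(hsv[...,0]<125)&(hsv[...,1]>120)&(W[...,2]>.2)
P=W[b]; h=np.hypot(P[:,0]-.494,P[:,1]-.2926); a=np.arctan2(P[:,1]-.2926,P[:,0]-.494)
T=[]
for k in np.arange(-np.pi,np.pi,np.pi/8):
    m=(a>=k)&(a<k+np.pi/8)&(h<.056)&(h>.036)
    if m.sum()>2:
        i=np.argsort(P[m][:,2])[-3:]; t=P[m][i].mean(0); T.append(t); print(round(np.degrees(k+.2)),m.sum(),t.round(4))
T=np.array(T); A=np.c_[T[:,:2],np.ones(len(T))]; c,*_=np.linalg.lstsq(A,T[:,2],rcond=None); print(c)
E
```

```text
-169 40 [0.4505 0.2858 0.338 ]
-146 23 [0.4558 0.2678 0.2979]
-124 13 [0.4691 0.2551 0.297 ]
-101 15 [0.4891 0.2472 0.2966]
-79 30 [0.505  0.2484 0.2987]
-56 35 [0.519  0.254  0.2963]
-34 38 [0.529  0.2645 0.2988]
-11 30 [0.5383 0.2862 0.2979]
11 15 [0.5394 0.3006 0.2971]
34 12 [0.5323 0.3181 0.2971]
56 22 [0.5192 0.33   0.2983]
79 41 [0.4995 0.3372 0.2984]
101 55 [0.4847 0.3379 0.2968]
124 61 [0.468  0.327  0.3348]
146 66 [0.4614 0.3195 0.3411]
169 59 [0.4478 0.2998 0.3828]
[-0.50096611  0.16362618  0.51023611]
```

Level. Now carry to the drawer with a 25° turn.

servo_tool(
  steps="0.1 -0.5 0 0 1; 0.2 -1.3 0 0.3 1; 0.3 -2.3 0 0.7 1; 0.4 -3.3 0 1.1 1; 0.5 -4.3 0 1.5 1; 0.6 -5.3 0 1.9 1; 0.7 -6.3 0 2.3 1; 0.8 -7.3 0 2.7 1; 0.9 -8.3 0 3.0 1; 1.0 -9.3 0 3.15 1",
)

```text
clock: 17.0
tool_pos: [0.477, -0.1476, 0.2705]
tool_rot: [0.704, -0.022, 0.71, 0.021]
force: [0.7, 0.1, -1.2]
width: 0.0187
```

```bash
python3 - <<'E'
from h import *
s=st(); print((np.array([.4907,-.2919,.1486])-s["tool_pos"])/.05)
E
```

```text
t 17.0 pos [ 0.477  -0.1476  0.2705] jawyaw 93.5 ax [-0.008 -0.003 -1.   ] F [ 0.7  0.1 -1.2] w 0.0187 q [-0.46  0.16 -0.05  1.36 -0.01 -0.52]
[ 0.27462485 -2.88634883 -2.43729115]
```

servo_tool(
  steps="0.15 -1.0 0.05 0 1; 0.25 -1.9 0.05 0 1; 0.27 -2.6 0.05 0 1; 0.27 -2.88 0.05 0 1; 0.27 -2.88 0.05 0 1; 0.27 -2.88 0.05 0 1",
)

```text
clock: 17.75
tool_pos: [0.4903, -0.2903, 0.2728]
tool_rot: [0.704, -0.022, 0.71, 0.021]
force: [0.5, 0.8, -0.0]
width: 0.0186
```

```bash
python3 - <<'E'
from h import *
s=st(); print((np.array([.4907,-.2919,.1486])-s["tool_pos"])/.05)
d=cam("scene"); W=cloud(d); cv2.imwrite("pics/s9.png",cv2.resize(d["img"][200:350,160:340],None,fx=4,fy=4)[:600]); cv2.imwrite("pics/w9.png",cam("wrist")["img"])
circ(W,.285,.31,(.5614,-.288),.03,.06,"rim")
E
```

```text
t 17.75 pos [ 0.4903 -0.2903  0.2728] jawyaw 93.6 ax [-0.008 -0.002 -1.   ] F [ 0.5  0.8 -0. ] w 0.0186 q [-0.67  0.3   0.13  1.41 -0.01 -0.73]
[ 0.00745133 -0.03251054 -2.48434973]
rim 357 c [ 0.5616 -0.2856  0.0461] z 0.2952 rms 0.0013
```

View pics/s9.png

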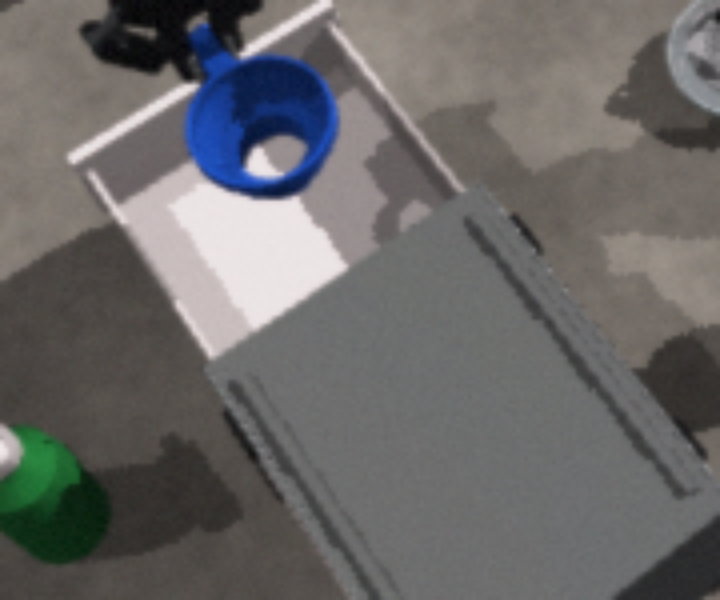

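Funnel (265,125 in crop) is centred above the open drawer. Descend.

servo_tool(
  steps="0 -0.03 -0.5 0 1; 0 -0.03 -1.1 0 1; 0 -0.03 -1.7 0 1; 0 -0.03 -2.1 0 1; 0 -0.03 -2.3 0 1; 0 -0.03 -2.4 0 1; 0 -0.03 -2.43 0 1; 0 -0.03 -2.46 0 1; 0 -0.03 -2.48 0 1; 0 -0.03 -2.48 0 1",
)

```text
clock: 19.1
tool_pos: [0.4906, -0.2918, 0.1494]
tool_rot: [0.704, -0.023, 0.709, 0.021]
force: [-0.7, -0.7, -1.3]
width: 0.0189
```

servo_tool(
  steps="0 0 -0.02 0 1; 0 0 -0.04 0 1; 0 0 -0.04 0 1",
)

```text
clock: 19.48
tool_pos: [0.4909, -0.2921, 0.1484]
tool_rot: [0.704, -0.023, 0.709, 0.021]
force: [-1.0, 0.6, 4.5]
width: 0.0184
```

servo_tool(
  steps="0 0 0 0 0.6; 0 0 0 0 0; 0 0 0 0 -0.5; 0 0 0 0 -0.5; 0 0 0.6 0 -0.5; 0 0 1.5 0 -0.5; 0 0 2.4 0 -0.5; 0 0 2.4 0 0",
)

```text
clock: 20.48
tool_pos: [0.4925, -0.2933, 0.2725]
tool_rot: [0.707, -0.025, 0.707, 0.019]
force: [-0.3, -1.1, -1.0]
width: 0.0471
```

```bash
python3 - <<'E'
from h import *
s=st(); d=cam("scene"); W=cloud(d); cv2.imwrite("pics/s10.png",cv2.resize(d["img"][200:350,160:340],None,fx=4,fy=4)[:600])
x,q=circ(W,.168,.178,(.5614,-.288),.035,.055,"rim")
A=np.c_[q[:,:2],np.ones(len(q))]; print(np.linalg.lstsq(A,q[:,2],rcond=None)[0])
P=W.reshape(-1,3); f=P[(P[:,2]>.184)&(P[:,2]<.193)&(P[:,0]<.49)&(P[:,0]>.39)]; print(len(f),cv2.minAreaRect(f[:,:2].astype(np.float32)*1000))
E
```

```text
t 20.48 pos [ 0.4925 -0.2933  0.2725] jawyaw 93.6 ax [-0.    -0.008 -1.   ] F [-0.3 -1.1 -1. ] w 0.0471 q [-0.67  0.3   0.13  1.39 -0.01 -0.74]
rim 202 c [ 0.562  -0.2873  0.0461] z 0.1725 rms 0.0012
[0.0006282  0.01329268 0.17581815]
346 ((427.0248107910156, 524.3419189453125), (1852.1763916015625, 78.27676391601562), 89.35181427001953)
```

View pics/s10.png

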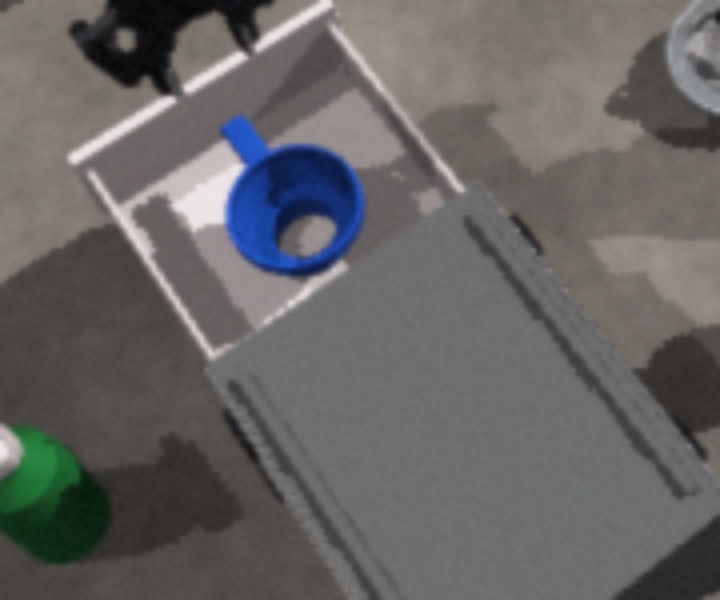

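Funnel stands upright in the drawer (295,210), tab towards the front. Now around to the outside of the panel, fingers shut.

servo_tool(
  steps="-0.6 -0.02 0 0 0; -1.3 -0.04 0 0 0.5; -2.0 -0.08 0 0 1; -2.0 -0.08 0 0 1; -2.0 -0.08 0 0 1; -2.0 -0.08 -0.8 0 1; -2.0 -0.08 -1.6 0 1; -2.0 -0.08 -2.4 0 1; -2.0 -0.08 -2.45 0 1; -2.0 -0.08 -2.45 0 1",
)

```text
clock: 21.78
tool_pos: [0.3925, -0.297, 0.1482]
tool_rot: [0.706, -0.024, 0.708, 0.02]
force: [0.2, -0.1, 0.1]
width: 0.0002
```

servo_tool(
  steps="0.2 0.01 0 0 1; 0.4 0.02 0 0 1; 0.6 0.03 0 0 1; 0.8 0.04 0 0 1; 1.0 0.055 0 0 1; 1.2 0.065 0 0 1; 1.4 0.075 0 0 1; 1.4 0.075 0 0 1",
)

```text
clock: 22.78
tool_pos: [0.464, -0.2932, 0.1483]
tool_rot: [0.706, -0.025, 0.707, 0.021]
force: [0.9, -0.5, 1.0]
width: -0.0005
```

```bash
python3 - <<'E'
from h import *
s=st(); d=cam("scene"); W=cloud(d); cv2.imwrite("pics/s11.png",cv2.resize(d["img"][200:350,160:340],None,fx=4,fy=4)[:600])
P=W[220:385,190:345].reshape(-1,3); e=np.radians(3.13); f=P[(P[:,2]>.184)&(P[:,2]<.1925)&(P[:,0]<.625)]; r=cv2.minAreaRect(f[:,:2].astype(np.float32)*1000);print(r)
E
```

```text
t 22.77 pos [ 0.464  -0.2932  0.1483] jawyaw 93.7 ax [-0.001 -0.006 -1.   ] F [ 0.9 -0.5  1. ] w -0.0005 q [-0.71  0.3  -0.18  1.09 -0.01 -0.77]
((476.47601318359375, -309.847412109375), (32.32688903808594, 148.0204620361328), 5.354102611541748)
```

View pics/s11.png

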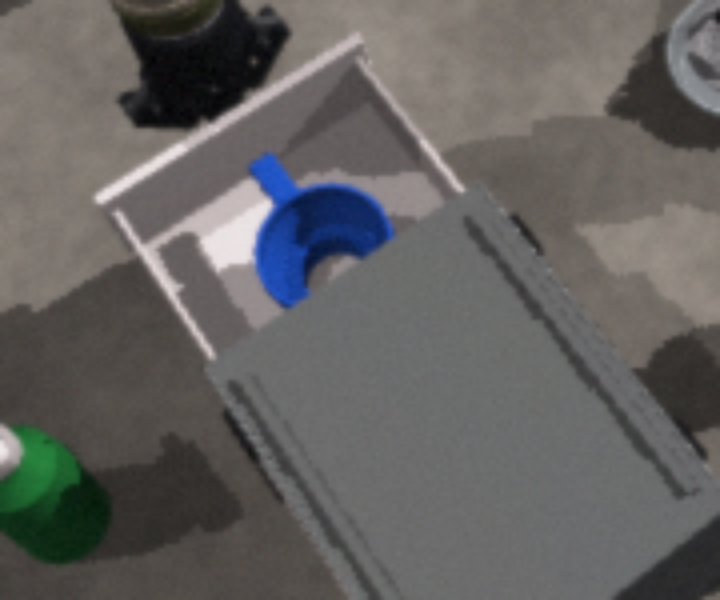

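Drawer slides, funnel upright and moving with it. Continue.

servo_tool(
  steps="0.2 0.01 0 0 1; 0.5 0.03 0 0 1; 0.8 0.045 0 0 1; 1.1 0.06 0 0 1; 1.4 0.075 0 0 1; 1.7 0.095 0 0 1; 2.0 0.11 0 0 1; 2.2 0.12 0 0 1; 2.4 0.13 0 0 1; 2.4 0.13 0 0 1",
)

```text
clock: 24.08
tool_pos: [0.5852, -0.2869, 0.1483]
tool_rot: [0.707, -0.025, 0.707, 0.021]
force: [0.6, 1.0, 1.4]
width: -0.0002
```

servo_tool(
  steps="0.1 0.005 0 0 1; 0.2 0.01 0 0 1; 0.3 0.015 0 0 1; 0.4 0.02 0 0 1; 0.4 0.02 0 0 1",
)

```text
clock: 24.7
tool_pos: [0.6061, -0.286, 0.1483]
tool_rot: [0.707, -0.025, 0.706, 0.021]
force: [-0.1, -0.7, 2.1]
width: 0.0002
```

```bash
python3 - <<'E'
from h import *
s=st(); d=cam("scene"); W=cloud(d); cv2.imwrite("pics/s12.png",cv2.resize(d["img"][200:350,160:340],None,fx=4,fy=4)[:600])
P=W[220:385,190:345].reshape(-1,3); e=np.radians(3.13); x=P[:,0]*np.cos(e)+P[:,1]*np.sin(e); y=-P[:,0]*np.sin(e)+P[:,1]*np.cos(e)
m=(P[:,2]>.186)&(P[:,2]<.1925)&(x<.64)&(abs(y+.318)<.107)&(abs(y+.318)>.05); print(m.sum(),np.percentile(x[m],[2,10,50,90,98]))
p=s["tool_pos"]; print("tcp x'",p[0]*np.cos(e)+p[1]*np.sin(e))
E
```

```text
t 24.7 pos [ 0.6061 -0.286   0.1483] jawyaw 93.7 ax [ 0.002 -0.007 -1.   ] F [-0.1 -0.7  2.1] w 0.0002 q [-0.56  0.53  0.17  1.21 -0.   -0.62]
157 [0.60475065 0.60570602 0.61008554 0.62286538 0.63565472]
tcp x' 0.5895540322573807
```

View pics/s12.png

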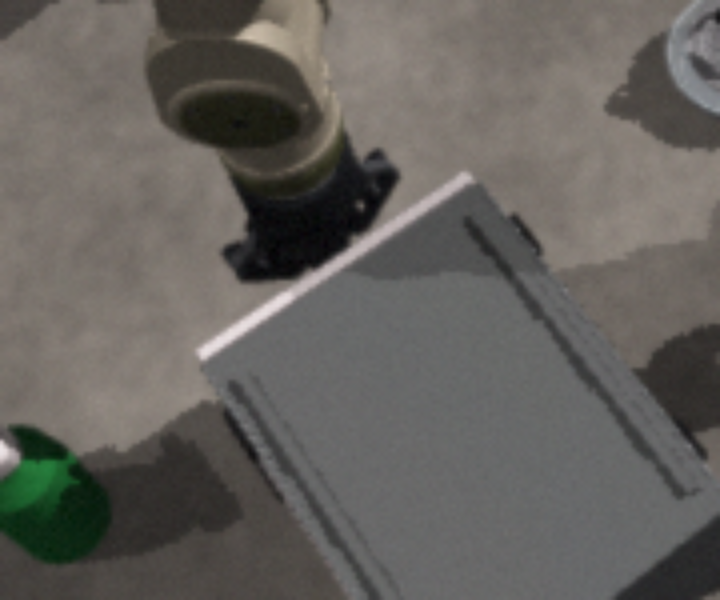

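Almost shut; ease in until a reaction shows.

servo_tool(
  steps="0.03 0 0 0 1; 0.06 0 0 0 1; 0.06 0 0 0 1",
)

```text
clock: 25.12
tool_pos: [0.6091, -0.286, 0.1483]
tool_rot: [0.707, -0.025, 0.706, 0.021]
force: [-2.1, 1.6, 1.9]
width: -0.0
```

servo_tool(
  steps="0.04 0 0 0 1; 0.08 0 0 0 1; 0.08 0 0 0 1",
)

```text
clock: 25.5
tool_pos: [0.6121, -0.286, 0.1482]
tool_rot: [0.707, -0.025, 0.707, 0.02]
force: [-5.9, 0.7, 3.3]
width: 0.0004
```

servo_tool(
  steps="0.05 0 0 0 1; 0.1 0 0 0 1; 0.1 0 0 0 1",
)

```text
clock: 25.88
tool_pos: [0.6119, -0.2859, 0.1483]
tool_rot: [0.703, -0.024, 0.71, 0.02]
force: [-19.4, 1.7, 10.5]
width: -0.0003
```

Hit the stop (19 N, no further travel). Back off and check everything.

servo_tool(
  steps="-0.3 -0.02 0 0 1; -0.9 -0.05 0 0 1; -1.6 -0.08 0.3 0 1; -2.4 -0.1 1.2 0 0.5; -3 -0.1 2.2 0 0; -3.2 0 3 0 0; -3.2 0 3 0 0",
)

```text
clock: 26.75
tool_pos: [0.4531, -0.2873, 0.3023]
tool_rot: [0.705, -0.026, 0.708, 0.018]
force: [0.4, -0.5, -1.1]
width: 0.0426
```

```bash
python3 - <<'E'
from h import *
s=st(); d=cam("scene"); W=cloud(d); cv2.imwrite("pics/s13.png",d["img"]); w=cam("wrist"); cv2.imwrite("pics/w13.png",w["img"])
e=np.radians(3.13)
for Q,n in ((W[220:385,190:345],"scene"),(cloud(w),"wrist")):
    P=Q.reshape(-1,3); x=P[:,0]*np.cos(e)+P[:,1]*np.sin(e); y=-P[:,0]*np.sin(e)+P[:,1]*np.cos(e)
    for lo,hi,l in ((.14,.185,"upper face"),(.03,.09,"lower face"),(.1935,.2,"top")):
        m=(P[:,2]>lo)&(P[:,2]<hi)&(x<.7)&(x>.55)&(abs(y+.318)<.1)
        if m.sum()>20: print(n,l,m.sum(),np.percentile(x[m],[2,10,50,90]))
circ(W,.034,.044,(.57,.098),.03,.052,"strainer fl"); circ(W,.024,.032,(.571,.096),.05,.07,"dish"); circ(W,.104,.114,(.492,.292),.028,.045,"jar rim")
d0=dict(np.load("scene0.npz")); W0=cloud(d0)
for n,(u,v) in dict(lid=(404,224),brush=(430,155),awl=(372,250),succ=(362,270)).items(): print(n,pt(d,u,v,W)-pt(d,u,v,W0))
E
```

```text
t 26.75 pos [ 0.4531 -0.2873  0.3023] jawyaw 93.6 ax [-0.004 -0.012 -1.   ] F [ 0.4 -0.5 -1.1] w 0.0426 q [-0.71  0.23  0.1   1.44 -0.01 -0.77]
scene top 1745 [0.62066136 0.62714742 0.65964865 0.69197109]
wrist upper face 2291 [0.60576972 0.60616393 0.60687055 0.60753522]
wrist lower face 2493 [0.5951283  0.60595867 0.60684292 0.60750193]
strainer fl 230 c [0.573  0.0998 0.0427] z 0.0375 rms 0.0033
dish 124 c [0.5719 0.0966 0.0591] z 0.0275 rms 0.0012
jar rim 94 c [0.4943 0.2933 0.0338] z 0.1086 rms 0.0014
lid [ 0.0003 -0.0003  0.0008]
brush [-0.0016  0.0024 -0.0034]
awl [ 0.0004 -0.0005  0.0013]
succ [-0.0002  0.0002 -0.0007]
```

View pics/s13.png

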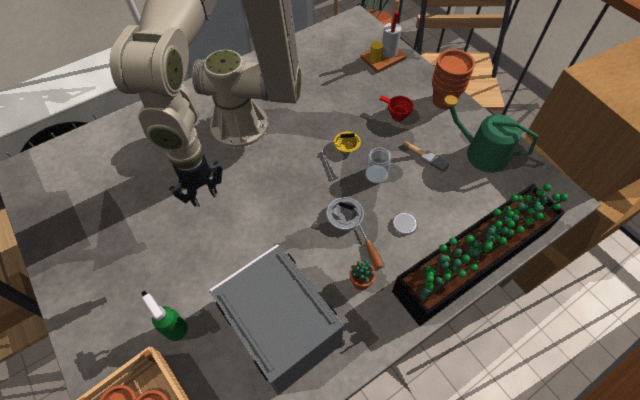

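View pics/w13.png

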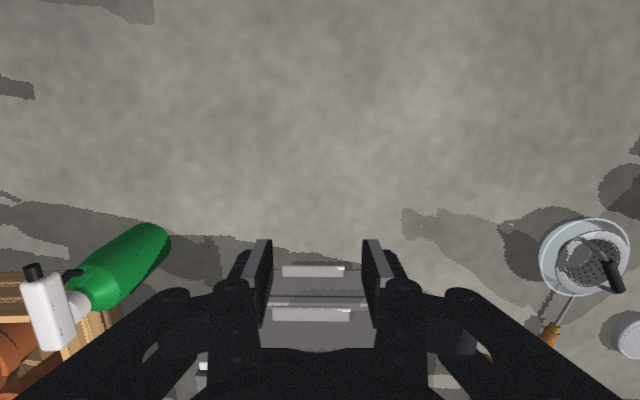

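The upper and lower panel faces are flush (0.6069 and 0.6068 m along the drawer axis), the strainer is in the dish, and the jar and the other things on the bench have not moved. Hand in.

```bash
python3 -c "
from cell import ctrl
print(ctrl.close_job())"
```

```text
the job is handed in; nothing more can be done
None
```

The straining set is apart and the job is handed in at about 27 s. `close_job()` returned no verdict, so what follows rests on my own checks.

**What I did:** I lifted the steel strainer by its bar into the dish, touching the floor before letting go. I then pulled the upper drawer to about 0.19 m and carried the funnel by its tab. I stood the funnel on its neck in the drawer and pushed the drawer shut until it hit the stop at 19 N.

**Last checks:**
- **Strainer:** it stands in the dish about 3 mm off centre. Its flange height matches standing on the dish floor.
- **Jar and dish:** the jar is upright, and both are within about 2 mm of their starts.
- **Drawers:** the upper and lower fronts are flush to within 1 mm.
- **Other things:** the lid, awl, brush and succulent read within about 5 mm of their starts. I checked the tweezers and spray bottle only by eye in the picture; they looked unmoved.
- **Funnel:** it was upright after release, with its rim level, and still looked upright early in the push. I could not see it once the drawer was shut, so its final stance is inferred.

No check failed. The strainer and the tab approach each came in 3 to 5 mm off in y. The strainer's error was within tolerance, and I corrected the tab's before gripping.

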